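Dock the cell drawer and hold the sprung probe on the front cell

ROBOT

A 6-joint arm with a two-finger parallel gripper is mounted at the origin on a cart in front of the work surface, level with it; the furniture and walls round the work are solid. World frame = base frame: x ahead of the robot, y to its left, z up, the work surface at z = 0. Lengths are in m, angles in rad, forces in N, time in s.
With the tool pointing down it reaches from about 0.35 to 0.85 m from the base axis. Payload 8.1 kg.
Tool frame: the origin (TCP) lies midway between the tips of the shut fingers; the grasp point (between the pads) lies 19 mm behind it; z points along the fingers, y is the line along which they close (so a half turn about z gives the same grasp; the last joint's range is limited). The gripper opens to 93 mm and grips with 3 to 60 N. Pads are 15 mm wide; open, the fingers measure 128 mm over their backs; the gripper's body (75 mm by 188 mm) begins 65 mm behind the grasp point.
Start: joints at [-0.085, 0.13, 1.488, -0, 1.523, -0.085], TCP at [0.6, 0, 0.219] pointing down, gripper open.
Joint ranges: [-2.96, 2.96], [-0.89, 2.26], [0.02, 2.5], [-1.34, 4.48], [0, 2.73], [-2.66, 2.66]. Speed limits (rad/s): [2.39, 2.39, 2.79, 3.14, 3.14, 3.14].

INTERFACE

Orientations are given as a rotation vector (axis times angle).
In Python, from plant import read_state, read_camera, get_calibration, close_job gives the robot as it stands.
- The arm moves only by the shell command python3 -m crank 'ROWS' [FORCE]. ROWS is JSON, a list that holds one entry, the list of rows, each a list of 7 numbers: the gripper's target within -1 to 1 (fully open at 1, half-way at 0, shut at -1), then the shift along the tool's x, y, z as a fraction of full scale, then the turn, a rotation vector about the tool's x, y, z as a fraction of full scale. In form: [[[grip, x, y, z, rx, ry, rz], ...]]. A call has exactly 5 rows; each row is the pose to reach, as a shift and turn from the pose commanded when the call began, along the tool's axes at that moment; what a row does not reach only later rows make up. Full scale, the value 1, is 0.5 m for a shift and 90 degrees for a turn. A row lasts 1/8 s, in which the tool goes at most 62.5 mm and 10.7 degrees, less where a joint would pass 70% of its speed; a pose out of reach is approached as far as the arm can. A call with a number of a shift or a turn outside -1 to 1 is refused whole. A call with a gripper value outside its range is refused whole. The fingers move at their own pace and stop on an object; FORCE is the grip in N (left out, the last holds). Time passes only in rows, so rows that repeat a pose let the fingers close, or fill a call up. It gives the time, the measured TCP pose, the force, the opening and the grip force at its end, in the units of the state.
- read_state(): the state, without advancing time (a new reading comes with each control period).
- read_camera(name): name is "scene" or "side" or "wrist"; returns the picture (480x640x3 uint8, red, green, blue); there is no depth.
- get_calibration(name): a dict with "fx", "fy", "cx", "cy" (pixels), "eye" and "orientation" of the camera in the world; the wrist camera has in their place "mount" (4x4, takes a point from camera to tool coordinates, whose origin is the TCP and whose axes are the flange's). Camera axes: x right, y down, z forward; pixel columns grow to the right and rows downward; lengths in m; the calibration is good to about 2 mm. A picture is of the moment at which its call begins: read the wrist's pose just before it. get_calibration takes no time and is no camera call.
- close_job(): hands the job in; it is judged then, once.
The state is a dict: "t": time; "q": joint angles; "dq": joint speeds; "joint_torque": joint torques, N m; "tool_pos": TCP position; "orientation": TCP orientation; "force": force on the tool from outside, world axes, zero at the start; "wrist_torque": the same for the moment, N m; "opening": finger opening in m; "gripper_force": force on a finger pad.
Only numpy, scipy, OpenCV 4.12 (cv2) and the standard library are available. Lean on these libraries where they do the work, as an engineer would, in place of code of your own. Each camera call takes 0.05 s, during which the arm holds its last target. There are 200 camera calls.

TASK

Push the open cell drawer of the contact dock fully home until it seats in its detent. Then take the sprung test probe out of its leaning stand and hold it upright with its tip on the middle of the top terminal of the front cell (the single cell nearest the drawer's front plate), pressing lightly so that the sprung pin goes about half-way in, never hard, without touching the two rear cells with the probe or disturbing the loose carton and tape roll. Finish while still holding the probe there in the gripper: do not let go or put it down.

Things in the scene. Friction and masses are not known exactly. Their poses are not given: they have to be found in the camera images.
- dock: fixed aluminium contact dock, 150 mm along x, 132 mm along y, grey back wall 62 mm high at its +x end and two side rails 34 mm high; origin at the centre of its underside on the table; it is always level, its yaw varies; the drawer slides in along the dock's +x, away from the robot
- cell_drawer (a joint): how far the drawer stands open, m: 0 is fully home against its stop and in its detent, it grows as the drawer comes out along the dock's -x (start 0.04 to 0.075). Light running (about 1.2 N of friction); from about 9 to 4 mm a sprung detent resists with 3 to 5 N more, and past that it draws the drawer home
- drawer_face (a point): centre of the outer face of the drawer's steel front plate, 40 mm above the table, moving with the drawer; axes as the dock's (outward is -x). The plate is 122 mm wide in y, 6 mm thick, from 10 to 64 mm above the table, with a tab 36 mm wide in the middle up to 76 mm; its outer face is flat: push here along +x
- front_cell: green cylindrical cell, 21 mm diameter, 70 mm tall, standing fixed in the drawer, the only one in the front row, 53 mm behind the drawer's outer face on its middle line; origin at the centre of its underside
- front_terminal (a point): centre of the top face of the front cell, 86 mm above the table: the spot to probe (moves with the drawer)
- rear_cell_left: one of two like cells fixed in the drawer's rear row, 64 mm behind the front cell and 25 mm to its left (+y of the dock); top 86 mm above the table; origin at the centre of its underside
- rear_cell_right: the other rear cell, 64 mm behind the front cell and 25 mm to its right; origin at the centre of its underside
- probe_stand: fixed stand, dark base plate 70x85x10 mm with a leaning aluminium tube between two cheeks; origin at the centre of its underside; the tube leans 0.25 rad (14 deg) from vertical, its mouth towards the stand's +y, which points roughly to the robot's left (+y), give or take 0.5 rad
- stand_mouth (a point): centre of the stand's tube mouth, 75 mm above the table; axes as the stand's. Tube bore 15 mm, 45 mm long; the probe is drawn out along its own axis; 65 mm of travel clears it
- probe: sprung hand test probe, 0.1 kg, starting in the stand, leaning with its tube; origin on its axis at the underside of its collar (resting on the tube mouth), z along its axis towards the butt. Collar 26 mm diameter, 4 mm thick; above it a round grey handle 18 mm diameter from 4 to 80 mm from the origin, then a rubber stub to 94 mm; below it a barrel of 12 mm diameter to -45 mm, from which a brass pin of 4 mm diameter stands out to -59 mm
- probe_grip (a point): point on the probe's axis in the handle, 45 mm above the collar's underside: where to grip across the 18 mm handle; axes as the probe's (z to the butt)
- probe_tip (a point): end of the sprung pin, 104 mm from probe_grip along the probe's -z with the pin out
- probe_pin (a joint): how far the pin is pushed into the barrel, m: 0 fully out, 0.010 at its stop; its spring gives 1.6 N at 0 and 0.8 N more per mm
- fuse_carton: small white carton 40x62x30 mm, loose bystander; origin at the centre of its underside
- kapton: amber tape roll, 70 mm diameter, 20 mm high, loose bystander; origin at the centre of its underside

How it is judged:
By the outcome, as a careful person would: the job done as asked, in the order asked, and still so for the second after the job is handed in, while the arm keeps its last pose, push and grip.
It also fails if it takes over 54 s, if anything falls off the work surface, if the arm or the gripper's body presses on something with over 40 N, if the wrist force passes 120 N, or if a joint passes its speed limit or range.

## Working session

There is one attempt and no reset: what is moved stays moved. The work goes in short steps, Python scripts to look and compute and a shell command to move; the robot and the scene stay as the last step left them, time stands still between calls to the robot, and variables do not carry over. Pictures are saved under pics/ and viewed, at most 10 in all, crops included, and the job is handed in when it is done.

```bash
mkdir -p pics; ls
python3 - <<'E'
from plant import *
import cv2
print(read_state())
for n in ("scene","side","wrist"):
    print(n,get_calibration(n))
for n in ("scene","side"):
    cv2.imwrite(f"pics/{n}0.png",read_camera(n)[:,:,::-1])
E
```

```text
pics
{'t': 0.0, 'q': array([-8.54220692e-02,  1.31167681e-01,  1.48933903e+00,  1.40286902e-05,
        1.52300013e+00, -8.54169032e-02]), 'dq': array([ 1.82101168e-04,  1.57660577e-03, -2.24113552e-04,  6.27135169e-05,
       -2.19669573e-03,  1.16852063e-03]), 'joint_torque': array([-1.61290725e-03, -5.59853125e+01, -4.91755986e+01,  7.67333270e-02,
        3.59135563e-02, -2.97389461e-04]), 'tool_pos': array([5.99399420e-01, 6.58372958e-05, 2.17550764e-01]), 'orientation': array([-2.22040591e+00, -2.22039292e+00,  1.91924611e-03]), 'force': array([-0.07779618,  0.6785378 , -0.85476323]), 'wrist_torque': array([ 0.02554152, -0.01512404, -0.00664506]), 'gripper_force': 0.0, 'opening': 0.09282700980162838}
scene {'fx': 479.0269129451978, 'fy': 479.0269129451978, 'cx': 321.40467150768774, 'cy': 239.07968849851818, 'eye': array([-0.05563912, -0.5629807 ,  0.66439061]), 'orientation': array([-2.05155553,  0.69686706, -0.4148837 ])}
side {'fx': 579.2698298038838, 'fy': 579.2698298038838, 'cx': 328.68204948383715, 'cy': 223.50946451011114, 'eye': array([-0.63724697, -0.1450962 ,  0.93296669]), 'orientation': array([-1.7526637 ,  1.43553862, -0.74130823])}
wrist {'fx': 343.41865403260124, 'fy': 343.41865403260124, 'cx': 322.6199115093042, 'cy': 239.21820889938775, 'mount': array([[-5.36013264e-04, -9.55595557e-01, -2.94680920e-01,
         8.19719565e-02],
       [ 9.99999752e-01, -3.77354379e-04, -5.95270854e-04,
         8.95253882e-04],
       [ 4.57639047e-04, -2.94681166e-01,  9.55595522e-01,
        -1.66692082e-01],
       [ 0.00000000e+00,  0.00000000e+00,  0.00000000e+00,
         1.00000000e+00]])}
```

View pics/scene0.png

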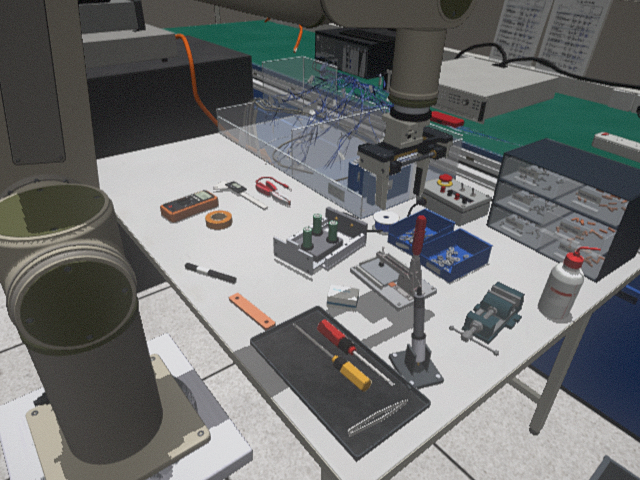

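View pics/side0.png

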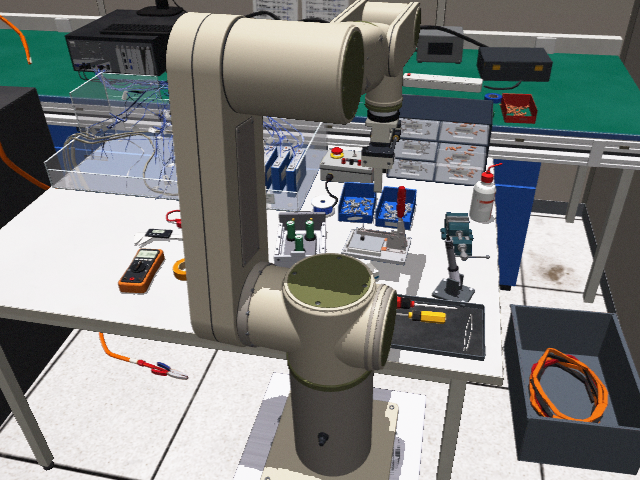

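The scene picture shows the dock at about (320,240), three green cells, the stand at (417,365), the carton at (343,297) and the tape roll at (219,219). The side picture shows the dock at (300,235) and the stand at (455,290). Next I enlarge these areas.

Run:
```python
import cv2
a=cv2.imread("pics/scene0.png")
cv2.imwrite("pics/c1.png",cv2.resize(a[200:400,255:455],None,fx=3,fy=3,interpolation=cv2.INTER_CUBIC))
a=cv2.imread("pics/side0.png")
cv2.imwrite("pics/c2.png",cv2.resize(a[170:310,270:480],None,fx=3.8,fy=3.8,interpolation=cv2.INTER_CUBIC))
```

```text
(no output)
```

View pics/c1.png

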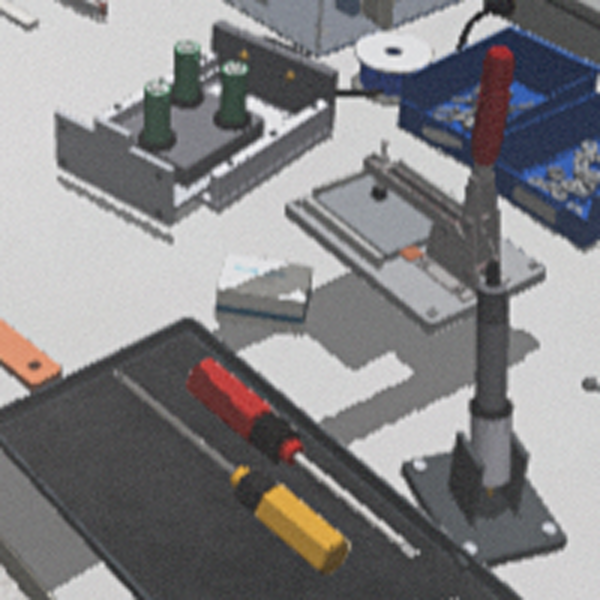

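View pics/c2.png

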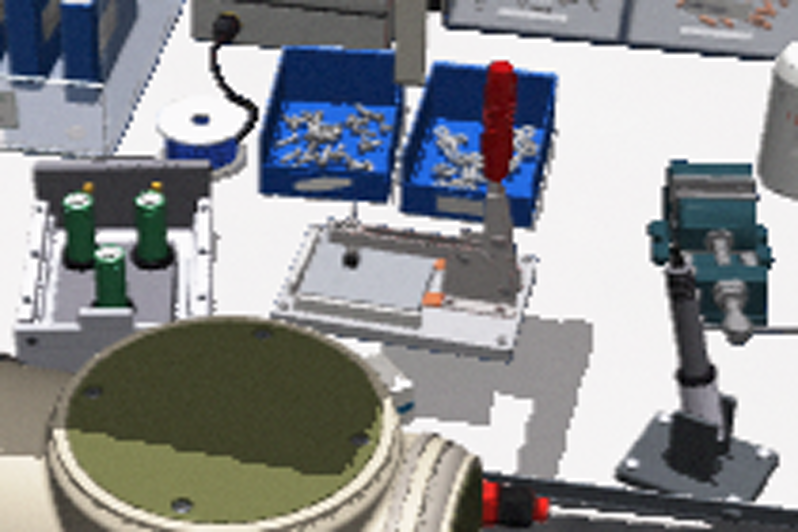

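The crops show the cell tops. In the scene crop they are at (156,87) for the front cell, (187,46) for rear left and (236,67) for rear right. In the side crop they are at (110,255), (79,200) and (150,198). The probe collar is at (491,408) in the scene crop and (697,375) in the side crop. The butt is at (494,265) and (680,252). I triangulate these.

```bash
cat > h.py <<'E'
import numpy as np, cv2
from scipy.spatial.transform import Rotation as R
from plant import *
def ray(n,px,st=None):
    c=get_calibration(n)
    d=np.array([(px[0]-c["cx"])/c["fx"],(px[1]-c["cy"])/c["fy"],1.])
    if n=="wrist":
        T=c["mount"]; W=R.from_rotvec(st["orientation"]).as_matrix()
        return st["tool_pos"]+W@T[:3,3], W@T[:3,:3]@d
    return c["eye"],R.from_rotvec(c["orientation"]).as_matrix()@d
def plane(n,px,z,st=None):
    e,d=ray(n,px,st); return e+d*(z-e[2])/d[2]
def tri(*rs):
    A=0;b=0
    for e,d in rs:
        d=d/np.linalg.norm(d);P=np.eye(3)-np.outer(d,d);A=A+P;b=b+P@e
    return np.linalg.solve(A,b)
def proj(n,p,st=None):
    c=get_calibration(n)
    if n=="wrist":
        T=c["mount"]; W=R.from_rotvec(st["orientation"]).as_matrix()
        p=T[:3,:3].T@(W.T@(p-st["tool_pos"])-T[:3,3])
    else: p=R.from_rotvec(c["orientation"]).as_matrix().T@(p-c["eye"])
    return np.array([c["cx"]+c["fx"]*p[0]/p[2],c["cy"]+c["fy"]*p[1]/p[2]])
E
python3 - <<'E'
from h import *
np.set_printoptions(precision=4,suppress=True)
S=lambda u,v:("scene",(255+u/3,200+v/3)); D=lambda u,v:("side",(270+u/3.8,170+v/3.8))
for k,a,b,z in [("front",S(156,87),D(110,255),.086),("rl",S(187,46),D(79,200),.086),("rr",S(236,67),D(150,198),.086),
 ("collar",S(491,408),D(697,375),.077),("butt",S(494,267),D(680,252),.166)]:
    print(k,tri(ray(*a),ray(*b)),plane(*a,z),plane(*b,z))
for u,v,z in [(405,465,.01),(471,552,.01),(565,540,.01)]: print("base",plane(*S(u,v),z))
for u,v,z in [(617,470,.01),(760,495,.01),(776,458,.01),(650,415,.01)]: print("baseD",plane(*D(u,v),z))
for u,v,z in [(56,113,.064),(60,178,.01),(172,220,.01)]: print("plate",plane(*S(u,v),z))
for u,v,z in [(215,22,.062),(335,72,.062)]: print("wall",plane(*S(u,v),z))
for u,v,z in [(218,312,0),(305,322,0),(230,255,.03),(312,268,.03)]: print("carton",plane(*S(u,v),z))
print("tape",plane("scene",(219,217),.02))
E
```

```text
front [0.5158 0.1927 0.0863] [0.5183 0.1952 0.086 ] [0.5136 0.192  0.086 ]
rl [0.5753 0.23   0.0861] [0.5771 0.2317 0.086 ] [0.5735 0.2294 0.086 ]
rr [0.5878 0.1825 0.0849] [0.588  0.1823 0.086 ] [0.5847 0.1817 0.086 ]
collar [ 0.47   -0.1945  0.0755] [ 0.4695 -0.195   0.077 ] [ 0.467  -0.1946  0.077 ]
butt [ 0.4759 -0.1754  0.1636] [ 0.4757 -0.1758  0.166 ] [ 0.4697 -0.1757  0.166 ]
base [ 0.4489 -0.1548  0.01  ]
base [ 0.4309 -0.2262  0.01  ]
base [ 0.4817 -0.2534  0.01  ]
baseD [ 0.4469 -0.1522  0.01  ]
baseD [ 0.4396 -0.2407  0.01  ]
baseD [ 0.4772 -0.2503  0.01  ]
baseD [ 0.5056 -0.1699  0.01  ]
plate [0.4539 0.2386 0.064 ]
plate [0.4491 0.2285 0.01  ]
plate [0.4867 0.1317 0.01  ]
wall [0.6491 0.2837 0.062 ]
wall [0.6758 0.159  0.062 ]
carton [0.4549 0.036  0.    ]
carton [ 0.4974 -0.0091  0.    ]
carton [0.4781 0.0526 0.03  ]
carton [0.5154 0.0064 0.03  ]
tape [0.4306 0.4693 0.02  ]
```

```bash
python3 -m crank '[[[-1,0.08,-0.08,0,0,0,-0.04],[-1,0.16,-0.16,0,0,0,-0.08],[-1,0.24,-0.24,0,0,0,-0.11],[-1,0.3,-0.32,0,0,0,-0.14],[-1,0.3,-0.32,0,0,0,-0.14]]]' 20
python3 - <<'E'
from h import *
s=read_state(); im=read_camera("wrist"); cv2.imwrite("pics/w1.png",im[:,:,::-1])
np.save("w1.npy",s,allow_pickle=True)
print(s["t"],s["tool_pos"],s["orientation"],s["opening"])
E
```

```text
t: 0.72
tool_pos: [0.4378, 0.1518, 0.2183]
orientation: [-1.959, -2.455, 0.0]
force: [0.2, -0.5, -0.4]
opening: 0.0475
gripper_force: 0.0
0.725 [0.43777204 0.15175933 0.2183304 ] [-1.95889019e+00 -2.45504421e+00  2.38077280e-04] 0.04745201894906731
```

View pics/w1.png

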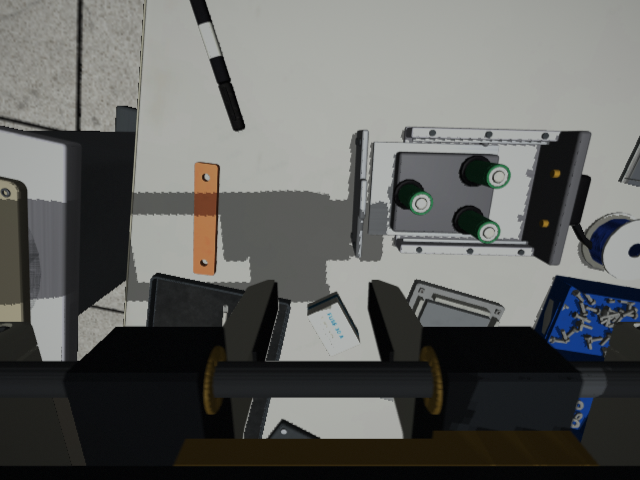

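The wrist view shows the cell tops at (421,203), (497,175) and (487,231), the plate near column 360, rows 131 to 257, and the back wall at columns 535 to 590. The carton at (332,323) is clear of the push path.

Run:
```python
from h import *
np.set_printoptions(precision=4,suppress=True)
s=np.load("w1.npy",allow_pickle=True).item()
P=[plane("wrist",p,.086,s) for p in [(421,203),(497,175),(487,231)]]
print(P); m=(P[1]+P[2])/2-P[0]; w=P[1]-P[2]
print(np.arctan2(m[1],m[0]),np.linalg.norm(m),np.arctan2(-w[0],w[1]),np.linalg.norm(w))
for a,z in [((363,131),.064),((357,256),.064),((589,132),.062),((560,263),.062),((407,127),.034),((397,251),.034)]: print(a,plane("wrist",a,z,s))
```

```text
[array([0.5178, 0.1937, 0.086 ]), array([0.5742, 0.2315, 0.086 ]), array([0.5837, 0.1823, 0.086 ])]
0.21380231526090915 0.06259356229422594 0.19219358309545345 0.050111223243911075
(363, 131) [0.4548 0.2416 0.064 ]
(357, 256) [0.4792 0.1258 0.064 ]
(589, 132) [0.653  0.2858 0.062 ]
(560, 263) [0.6803 0.1631 0.062 ]
(407, 127) [0.4987 0.2556 0.034 ]
(397, 251) [0.5254 0.131  0.034 ]
```

```bash
python3 -m crank '[[[-1,0.05,-0.04,0,0,0,0.009],[-1,0.05,-0.04,0.1,0,0,0.009],[-1,0.05,-0.04,0.2,0,0,0.009],[-1,0.05,-0.04,0.29,0,0,0.009],[-1,0.05,-0.04,0.36,0,0,0.009]]]' 20
python3 -m crank '[[[-1,0,0.02,0,0,0,0],[-1,0,0.04,0,0,0,0],[-1,0,0.06,0,0,0,0],[-1,0,0.08,0,0,0,0],[-1,0,0.1,0,0,0,0]]]'
```

```text
t: 1.4
tool_pos: [0.4149, 0.1689, 0.0364]
orientation: [-1.983, -2.436, 0.003]
force: [0.6, -0.2, 0.1]
opening: 0.0004
gripper_force: 0.0
t: 2.02
tool_pos: [0.4651, 0.1805, 0.0394]
orientation: [1.981, 2.437, 0.001]
force: [-1.4, -1.6, 1.3]
opening: 0.0004
gripper_force: 0.9
```

```bash
python3 -m crank '[[[-1,0,0.01,0,0,0,0],[-1,0,0.02,0,0,0,0],[-1,0,0.03,0,0,0,0],[-1,0,0.035,0,0,0,0],[-1,0,0.04,0,0,0,0]]]'
python3 -m crank '[[[-1,0,0.006,0,0,0,0],[-1,0,0.01,0,0,0,0],[-1,0,0.014,0,0,0,0],[-1,0,0.017,0,0,0,0],[-1,0,0.02,0,0,0,0]]]'
python3 - <<'E'
from h import *
s=read_state(); im=read_camera("wrist"); cv2.imwrite("pics/w2.png",im[:,:,::-1])
print(s["tool_pos"],s["force"])
E
```

```text
t: 2.65
tool_pos: [0.4832, 0.1843, 0.0385]
orientation: [-1.981, -2.437, 0.001]
force: [-7.9, -2.3, 6.4]
opening: 0.0004
gripper_force: 4.2
t: 3.28
tool_pos: [0.4918, 0.1861, 0.0385]
orientation: [-1.98, -2.436, 0.005]
force: [-15.8, -4.3, 14.0]
opening: 0.0005
gripper_force: 9.0
[0.49175637 0.18606955 0.03845553] [-15.75473945  -4.25717381  14.01232258]
```

View pics/w2.png

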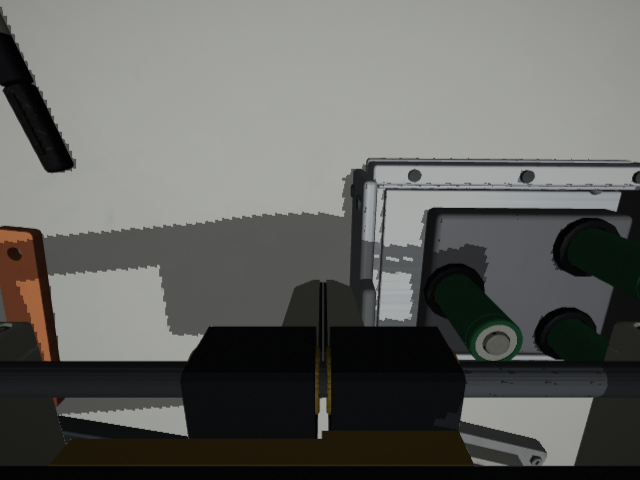

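The drawer plate (columns 352–362) stands close to the rail ends (column 366). The front cell top is at (496,343). I will measure how far the drawer still stands open.

```bash
python3 - <<'E'
from h import *
s=read_state(); print(s["tool_pos"],s["force"],s["wrist_torque"])
p=plane("wrist",(496,343),.086,s); print(p, np.array([.978,.2085])@p[:2],np.array([.978,.2085])@[.517,.1933])
for a,z in [((368,158),.034),((363,183),.064),((352,175),.064)]:
  p=plane("wrist",a,z,s); print(a,p,np.array([.978,.2085])@p[:2])
E
python3 -m crank '[[[-1,0,0.001,0,0,0,0],[-1,0,0.002,0,0,0,0],[-1,0,0.003,0,0,0,0],[-1,0,0.003,0,0,0,0],[-1,0,0.003,0,0,0,0]]]'
```

```text
[0.49172185 0.1859952  0.03851539] [-12.73686943  -4.67297487   9.82763937] [-0.52452727  1.65391359 -0.03669331]
[0.56002153 0.20202253 0.086     ] 0.5898227533945363 0.54592905
(368, 158) [0.49959026 0.25949517 0.034     ] 0.5427040172092168
(363, 183) [0.49593894 0.2505956  0.064     ] 0.5372774661646316
(352, 175) [0.49079236 0.25283138 0.064     ] 0.5327102690206994
t: 3.95
tool_pos: [0.4917, 0.186, 0.0385]
orientation: [-1.979, -2.435, 0.009]
force: [-19.4, -6.4, 17.5]
opening: 0.0007
gripper_force: 11.3
```

```bash
python3 -m crank '[[[-1,0,-0.02,0,0,0,0],[-1,0,-0.05,0,0,0,0],[-1,0,-0.06,-0.1,0,0,0],[1,0,-0.06,-0.22,0,0,0],[1,0,-0.06,-0.34,0,0,0]]]'
python3 - <<'E'
from h import *
np.set_printoptions(precision=3,suppress=True)
S=lambda u,v:("scene",(255+u/3,200+v/3)); D=lambda u,v:("side",(270+u/3.8,170+v/3.8))
print("handle top",tri(ray(*S(497,50)),ray(*D(500,65))),"bottom",tri(ray(*S(488,160)),ray(*D(497,178))))
for p in [(275,310),(510,355),(530,260)]: print(plane(*D(*p),.005))
print("vise",tri(ray("scene",(515,290)),ray(*D(712,170))), plane(*D(655,235),.05))
s=read_state(); im=read_camera("wrist"); cv2.imwrite("pics/w3.png",im[:,:,::-1])
np.save("w3.npy",s,allow_pickle=True)
print(s["t"],s["tool_pos"],s["orientation"],s["force"])
E
```

```text
t: 4.58
tool_pos: [0.4653, 0.1806, 0.2104]
orientation: [1.981, 2.437, 0.001]
force: [0.2, 0.6, -0.1]
opening: 0.0159
gripper_force: 0.0
handle top [ 0.61  -0.051  0.202] bottom [ 0.616 -0.053  0.112]
[0.58  0.093 0.005]
[ 0.559 -0.074  0.005]
[ 0.673 -0.077  0.005]
vise [ 0.774 -0.2    0.035] [ 0.655 -0.162  0.05 ]
4.575 [0.465 0.181 0.21 ] [1.981 2.437 0.001] [ 0.237  0.561 -0.098]
```

View pics/w3.png

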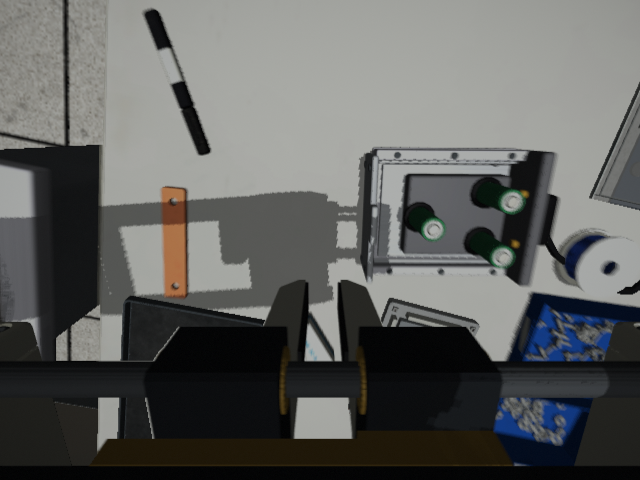

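The drawer plate now lies against the rail ends (column 366). The cell tops are at (433,229), (512,202) and (502,257).

```bash
python3 - <<'E'
from h import *
np.set_printoptions(precision=4,suppress=True)
s=np.load("w3.npy",allow_pickle=True).item()
P=[plane("wrist",p,.086,s) for p in [(433,229),(512,202),(502,257)]]
print(P); m=(P[1]+P[2])/2-P[0]; w=P[1]-P[2]
print(np.arctan2(m[1],m[0]),np.linalg.norm(m),np.arctan2(-w[0],w[1]),np.linalg.norm(w))
e=np.array([.978,.2085]);print("moved",e@P[0][:2]-.5459)
E
python3 -m crank '[[[1,-0.12,0,-0.06,0,0,0.07],[1,-0.25,0,-0.14,0,0,0.15],[1,-0.37,0,-0.14,0,0,0.23],[1,-0.5,0,-0.14,0,0,0.3],[1,-0.6,0,-0.14,0,0,0.3]]]'
```

```text
[array([0.5607, 0.202 , 0.086 ]), array([0.62  , 0.2388, 0.086 ]), array([0.6294, 0.1895, 0.086 ])]
0.1886682425065294 0.06514460010276059 0.18812466222622434 0.05022104891271734
moved 0.0446202451493064
t: 5.25
tool_pos: [0.5267, -0.1116, 0.279]
orientation: [2.496, 1.905, 0.003]
force: [0.7, 0.6, -0.4]
opening: 0.0699
gripper_force: 0.0
```

```bash
python3 -m crank '[[[1,-0.11,-0.01,0,0,0,0],[1,-0.22,-0.02,0,0,0,0],[1,-0.34,-0.03,0,0,0,0],[1,-0.34,-0.03,0,0,0,0],[1,-0.34,-0.03,0,0,0,0]]]'
python3 - <<'E'
from h import *
s=read_state(); im=read_camera("wrist"); cv2.imwrite("pics/w4.png",im[:,:,::-1])
np.save("w4.npy",s,allow_pickle=True)
E
```

```text
t: 5.88
tool_pos: [0.4671, -0.2694, 0.2784]
orientation: [2.497, 1.907, 0.001]
force: [0.4, 0.2, 0.2]
opening: 0.0931
gripper_force: 0.0
```

View pics/w4.png

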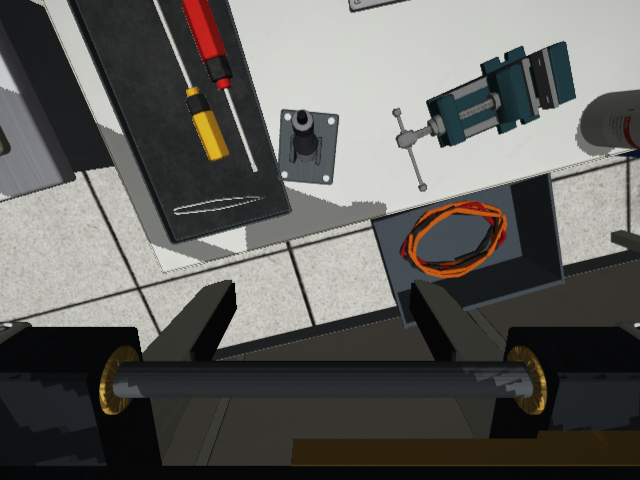

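The stand base corners are at about (282,110), (339,115), (332,184) and (278,179). The probe butt end is at (303,115) and the collar is near (304,147).

Run:
```python
from h import *
np.set_printoptions(precision=4,suppress=True)
s=np.load("w4.npy",allow_pickle=True).item()
B=[plane("wrist",p,.01,s) for p in [(282,110),(339,115),(332,184),(278,179)]]
print(np.array(B),np.mean(B,0))
for a,b in((0,1),(3,2)): d=B[b]-B[a]; print("xedge",np.linalg.norm(d),np.arctan2(d[1],d[0]))
for a,b in((3,0),(2,1)): d=B[b]-B[a]; print("yedge",np.linalg.norm(d),np.arctan2(-d[0],d[1]))
print("butt",plane("wrist",(303,114),.166,s),"collar",plane("wrist",(304,147),.076,s))
S=lambda u,v:("scene",(255+u/3,200+v/3)); D=lambda u,v:("side",(270+u/3.8,170+v/3.8))
print(tri(ray(*S(494,267)),ray(*D(680,252)),ray("wrist",(303,114),s)), tri(ray(*S(491,408)),ray(*D(697,375)),ray("wrist",(304,147),s)))
im=cv2.imread("pics/w4.png")[80:210,240:380]
cv2.imwrite("pics/c4.png",cv2.resize(im,None,fx=4.5,fy=4.5,interpolation=cv2.INTER_CUBIC))
```

```text
[[ 0.45   -0.152   0.01  ]
 [ 0.514  -0.1753  0.01  ]
 [ 0.4849 -0.2524  0.01  ]
 [ 0.421  -0.2284  0.01  ]] [ 0.4675 -0.202   0.01  ]
xedge 0.0680325659143228 -0.34925216797921077
xedge 0.0682660570776959 -0.358908708344173
yedge 0.08176658883258701 -0.3632894579793954
yedge 0.08242284285582889 -0.360383235708226
butt [ 0.4789 -0.1728  0.166 ] collar [ 0.4674 -0.1983  0.076 ]
[ 0.4785 -0.1739  0.1617] [ 0.4675 -0.1963  0.0778]
```

View pics/c4.png

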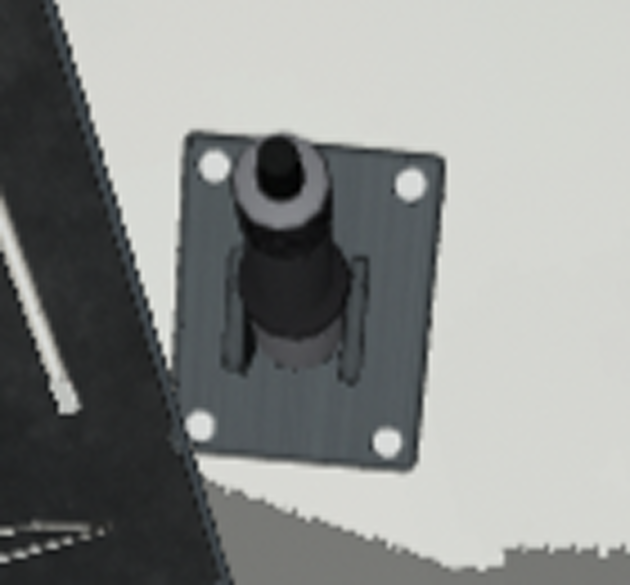

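The crop confirms that the probe lies on the base's middle line, leaning towards the top of the picture, with the butt at crop (279,155). The stand yaw is −0.36 rad. I work out the grasp poses next.

```bash
cat >> h.py <<'E'
def move(pos,Rm):
    s=read_state(); R0=R.from_rotvec(s["orientation"])
    print("shift",np.round(R0.inv().apply(pos-s["tool_pos"])/.5,4),"turn",np.round((R0.inv()*R.from_matrix(Rm)).as_rotvec()/(np.pi/2),4),"t",s["t"])
def frame(n,yaw):  # tool z = -n, tool y near heading yaw
    z=-np.asarray(n)/np.linalg.norm(n); y=np.array([np.cos(yaw),np.sin(yaw),0]); y-=z*(y@z); y/=np.linalg.norm(y)
    return np.column_stack([np.cross(y,z),y,z])
E
python3 - <<'E'
from h import *
yaw=-.358; a=np.array([-np.sin(yaw),np.cos(yaw)]); n=np.r_[np.sin(.25)*a,np.cos(.25)]
grip=np.r_[.4702,-.1952,.075]+.045*n; T=grip-.019*n; F=frame(n,yaw)
print(grip,T,n); move(T+.09*n,F)
E
```

```text
[ 0.47410108 -0.18477267  0.11860106] [ 0.47245396 -0.18917532  0.10019172] [0.08669078 0.23171842 0.96891242]
shift [ 0.2006 -0.0278  0.1823] turn [ 0.0076 -0.1593  0.0589] t 5.925
```

```bash
python3 -m crank '[[[1,0.1,-0.014,0.02,0.004,-0.08,0.03],[1,0.2006,-0.0278,0.05,0.0076,-0.159,0.059],[1,0.2006,-0.0278,0.12,0.0076,-0.159,0.059],[1,0.2006,-0.0278,0.1823,0.0076,-0.159,0.059],[1,0.2006,-0.0278,0.1823,0.0076,-0.159,0.059]]]' 20
python3 - <<'E'
from h import *
yaw=-.358; a=np.array([-np.sin(yaw),np.cos(yaw)]); n=np.r_[np.sin(.25)*a,np.cos(.25)]
T=np.r_[.4702,-.1952,.075]+.026*n; F=frame(n,yaw); move(T,F)
s=read_state(); im=read_camera("wrist"); cv2.imwrite("pics/w5.png",im[:,:,::-1])
E
```

```text
t: 6.55
tool_pos: [0.4786, -0.1665, 0.1848]
orientation: [2.451, 1.707, -0.313]
force: [-0.3, 0.2, -0.0]
opening: 0.0933
gripper_force: 0.0
shift [-0.0034  0.0051  0.1755] turn [-0.0028  0.      0.0026] t 6.55
```

View pics/w5.png

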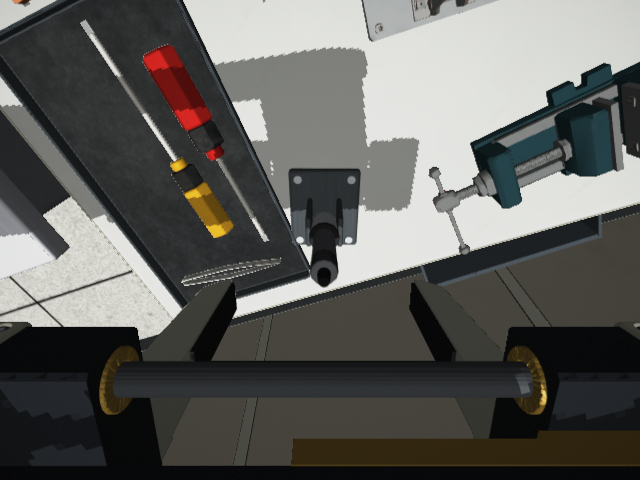

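The probe butt is at (324,276), centred between the open fingers (columns 235 and 412). I compare that with its predicted pixel before closing in.

Run:
```python
from h import *
yaw=-.358; a=np.array([-np.sin(yaw),np.cos(yaw)]); n=np.r_[np.sin(.25)*a,np.cos(.25)]
s=read_state()
for L in(.094,.08,.004): print(L,proj("wrist",np.r_[.4702,-.1952,.075]+L*n,s))
W=R.from_rotvec(s["orientation"]).as_matrix()
# pixel of butt -> tool coords at depth of butt
e,d=ray("wrist",(324,277),s); t=W.T@(e-s["tool_pos"]); dd=W.T@d; zb=W.T@(np.r_[.4702,-.1952,.075]+.094*n-s["tool_pos"])
print("pred tool",zb*1e3,"meas",(t+dd*(zb[2]-t[2])/dd[2])*1e3)
```

```text
0.094 [322.70075142 278.66194991]
0.08 [322.74619538 269.72747845]
0.004 [322.91982553 235.5910671 ]
pred tool [-0.51575657  0.92668237 21.74101272] meas [ 0.55558126  1.69896608 21.74101272]
```

```bash
python3 -m crank '[[[1,0,0.005,0.04,-0.003,0,0.003],[1,-0.001,0.005,0.09,-0.003,0,0.003],[1,-0.002,0.005,0.13,-0.003,0,0.003],[1,-0.002,0.005,0.16,-0.003,0,0.003],[1,-0.002,0.005,0.1755,-0.003,0,0.003]]]' 20
python3 -m crank '[[[-1,0,0,0,0,0,0],[-1,0,0,0,0,0,0],[-1,0,0,0,0,0,0],[-1,0,0,0,0,0,0],[-1,0,0,0,0,0,0]]]' 25
```

```text
t: 7.22
tool_pos: [0.4746, -0.1916, 0.1031]
orientation: [2.453, 1.691, -0.303]
force: [0.7, 1.0, 0.1]
opening: 0.093
gripper_force: 0.0
t: 7.85
tool_pos: [0.4743, -0.1912, 0.1029]
orientation: [2.452, 1.692, -0.303]
force: [0.3, -0.2, 0.1]
opening: 0.0475
gripper_force: 0.0
```

```bash
python3 -m crank '[[[-1,0,0,0,0,0,0],[-1,0,0,0,0,0,0],[-1,0,0,0,0,0,0],[-1,0,0,0,0,0,0],[-1,0,0,0,0,0,0]]]' 25
```

```text
t: 8.48
tool_pos: [0.4727, -0.1906, 0.1024]
orientation: [2.455, 1.694, -0.307]
force: [-7.0, 3.1, 4.7]
opening: 0.0176
gripper_force: 25.0
```

```bash
python3 -m crank '[[[-1,0,-0.002,-0.02,0,0,0],[-1,0,-0.002,-0.05,0,0,0],[-1,0,-0.002,-0.09,0,0,0],[-1,0,-0.002,-0.13,0,0,0],[-1,0,-0.002,-0.17,0,0,0]]]' 30
python3 - <<'E'
from h import *
s=read_state(); print(s["tool_pos"],s["force"],s["opening"],s["gripper_force"])
im=read_camera("wrist"); cv2.imwrite("pics/w6.png",im[:,:,::-1]); np.save("w6.npy",s,allow_pickle=True)
for n in("scene","side"): cv2.imwrite(f"pics/{n}6.png",read_camera(n)[:,:,::-1])
print(-R.from_rotvec(s["orientation"]).as_matrix()[:,2])
move(np.r_[.48,-.15,.28],frame([0,0,1],.0))
E
```

```text
t: 9.1
tool_pos: [0.4811, -0.1709, 0.1871]
orientation: [2.451, 1.692, -0.301]
force: [-1.2, 0.2, -1.2]
opening: 0.0176
gripper_force: 30.0
[ 0.48109928 -0.17086549  0.18713932] [-1.23511142  0.20392138 -1.247674  ] 0.01762894300613102 29.952856600284576
[0.08048088 0.23371055 0.96896966]
shift [-0.0088 -0.0165 -0.1895] turn [-0.0226  0.1582 -0.2296] t 9.25
```

```bash
python3 -m crank '[[[-1,0,0,-0.06,0,0,0],[-1,-0.0088,-0.0165,-0.12,-0.005,0.04,-0.05],[-1,-0.0088,-0.0165,-0.1895,-0.01,0.08,-0.11],[-1,-0.0088,-0.0165,-0.1895,-0.016,0.12,-0.17],[-1,-0.0088,-0.0165,-0.1895,-0.0226,0.1582,-0.2296]]]' 30
python3 - <<'E'
from h import *
move(np.r_[.5607,.19,.28],frame([0,0,1],.0))
E
```

```text
t: 9.88
tool_pos: [0.479, -0.1501, 0.278]
orientation: [-2.216, -2.221, 0.0]
force: [0.4, 0.6, -1.8]
opening: 0.0177
gripper_force: 30.0
shift [ 0.6799  0.165  -0.0028] turn [-0.0018 -0.0016  0.0015] t 9.875
```

```bash
python3 -m crank '[[[-1,0.1,0.02,0,0,0,0],[-1,0.2,0.05,0,0,0,0],[-1,0.31,0.08,0,0,0,0],[-1,0.42,0.11,0,0,0,0],[-1,0.52,0.14,0,0,0,0]]]'
python3 -m crank '[[[-1,0.08,0.012,0,0,0,0],[-1,0.14,0.022,0,0,0,0],[-1,0.16,0.026,0,0,0,0],[-1,0.17,0.026,0,0,0,0],[-1,0.17,0.026,0,0,0,0]]]'
python3 - <<'E'
from h import *
s=read_state(); print(s["t"],s["tool_pos"],s["orientation"],s["force"])
for n in("wrist","scene","side"): cv2.imwrite(f"pics/{n}7.png",read_camera(n)[:,:,::-1])
np.save("w7.npy",s,allow_pickle=True)
W=R.from_rotvec(s["orientation"]).as_matrix()
for d in(0,.028,.0733,.0873):
  p=s["tool_pos"]+W[:,2]*d; print(d,[proj(n,p,s).round(1) for n in("wrist","scene","side")])
t=np.r_[.5607,.2022,.086]; print([proj(n,t,s).round(1) for n in("wrist","scene","side")])
E
```

```text
t: 10.5
tool_pos: [0.5492, 0.1117, 0.2771]
orientation: [-2.219, -2.218, 0.004]
force: [0.9, -0.6, -0.7]
opening: 0.0176
gripper_force: 30.0
t: 11.12
tool_pos: [0.5621, 0.1942, 0.2777]
orientation: [-2.22, -2.217, 0.004]
force: [-0.5, 0.1, -1.2]
opening: 0.0176
gripper_force: 30.0
11.125 [0.56209781 0.19420535 0.27773089] [-2.22033624 -2.21741421  0.00413814] [-0.46430218  0.07535116 -1.17313706]
0 [array([321.2, 293.9]), array([324.3, 146.9]), array([299.2, 160.8])]
0.028 [array([321.4, 273.5]), array([323.9, 159.1]), array([299.8, 171. ])]
0.0733 [array([321.6, 249.5]), array([323.3, 178. ]), array([300.6, 187.1])]
0.0873 [array([321.7, 243.7]), array([323.1, 183.7]), array([300.8, 191.9])]
[array([321.4, 206.4]), array([319.5, 222.3]), array([299.6, 226.4])]
```

Run:
```python
import cv2,numpy as np
for n,r0,r1,c in(("side",160,200,300),("scene",145,195,323)):
    a=cv2.imread(f"pics/{n}0.png").astype(int);b=cv2.imread(f"pics/{n}7.png").astype(int)
    d=abs(a-b).sum(2)
    print(n,c-16)
    for r in range(r0,r1,2): print(r,"".join("#" if x>120 else("+" if x>60 else ".") for x in d[r,c-16:c+17]), b[r,c].tolist())
b=cv2.imread("pics/wrist7.png"); h=cv2.cvtColor(b,cv2.COLOR_BGR2HSV)
m=cv2.inRange(h,(45,70,25),(90,255,255)); n,l,st,ce=cv2.connectedComponentsWithStats(m)
print([(st[i].tolist(),ce[i].round(1).tolist()) for i in range(1,n) if st[i,4]>40])
g=cv2.cvtColor(b,cv2.COLOR_BGR2GRAY)
for r in range(170,280,3): print(r,"".join("%4d"%x for x in g[r,285:361:3]))
```

```text
side 284
160 .........######+##+.............. [96, 101, 105]
162 ..........#######................ [79, 83, 85]
164 ...........######................ [57, 54, 54]
166 ...........####+.+............... [57, 52, 50]
168 ...........###+...+#............. [55, 50, 47]
170 ..........+##..++###............. [41, 36, 40]
172 ............#######.............. [14, 12, 13]
174 .................#+.............. [95, 90, 91]
176 .................#+.............. [96, 90, 91]
178 ................+#............... [98, 92, 92]
180 ................+#............... [100, 94, 93]
182 .............+.++................ [98, 94, 91]
184 .............#+++#............... [96, 92, 95]
186 ...............+.#............... [98, 92, 92]
188 ...............+#................ [82, 118, 136]
190 ...............##................ [41, 83, 106]
192 ................................. [177, 163, 158]
194 ................................. [181, 167, 160]
196 ................................. [180, 162, 159]
198 ................................. [178, 163, 160]
scene 307
145 .........+####+###########+...... [83, 
[... 4712 characters left out ...]
11  12  12  11   1 180 180 180 180 181 181 181
263   95  95  96  95  96  95  63  13  12  12  17  19  19  20  18  18  10  11  11 150 180 180 181 181 180 181
266   95  95  96  95  95  96  10  11  11  18  18  19  19  18  19  17  18   9  12   7 181 180 180 180 180 181
269   96  95  95  95  96  95  12  11  19  17  18  19  18  18  19  19  18  15  10  10 180 180 180 181 179 180
272   97  96  97  97  96  96  11  11  17  18  19  19  19  18  19  19  18  19   8  10  85 180 181 180 180 181
275   97  95  96  96  96  95  12  11  18  18  20  19  19  18  18  18  19  18   9   9  48  48  48  48  49  48
278   97  96  95  96  95  96  15  11  17  19  18  18  18  18  18  20  18  18  10  13 136 136 137 137 138 137
```

Run:
```python
import cv2,numpy as np
for n,c,r in(("side",300,226),("scene",320,222)):
    b=cv2.imread(f"pics/{n}7.png"); g=cv2.cvtColor(b,cv2.COLOR_BGR2GRAY)
    print(n,"cols",list(range(c-10,c+11)))
    for y in range(r-7,r+9): print(y,"".join("%4d"%x for x in g[y,c-10:c+11]))
b=cv2.imread("pics/side7.png"); g=cv2.cvtColor(b,cv2.COLOR_BGR2GRAY)
print("side probe, cols 292..308")
for y in range(173,196,1): print(y,"".join("%4d"%x for x in g[y,292:309]))
b=cv2.imread("pics/wrist7.png")
print("wrist pin 310..338")
g=cv2.cvtColor(b,cv2.COLOR_BGR2GRAY)
for y in range(234,256,1): print(y,"".join("%4d"%x for x in g[y,310:338]))
```

```text
side cols [290, 291, 292, 293, 294, 295, 296, 297, 298, 299, 300, 301, 302, 303, 304, 305, 306, 307, 308, 309, 310]
219   49  53  51  52  52  46  52  51  55  53  49  57  54  55  57  53  45  40  47  47  49
220   50  51  50  54  47  48  51  53  56  61  55  51  51  51  53  50  49  38  46  49  50
221   45  56  48  52  49  42  54  56  56  55  55  55  54  55  52  54  45  42  49  50  50
222   46  46  50  52  46  44  54  52  54  53  55  53  55  52  49  53  47  46  44  47  51
223   43  53  49  53  48  47  54  54  55  51  54  56  52  52  55  54  46  41  46  50  50
224   47  50  48  52  50  41  80  90  90  62  58  97 101 102 104 104  77  48  44  50  52
225   46  50  51  46  45  41  69 113 127 108  95 111 108 144 154 151  82  44  44  48  46
226   45  54  50  49  47  48 114 154 147 133 130 147 129 102 143  83  37  36  47  49  49
227   45  53  51  48  50  49 113 121 122 137 111 148 128 101 140  66  27  31  43  45  49
228   46  49  51  48  44  38  60 142 137 158 155 142  76  79 144  61  26  36  45  50  51
229   33  32  34  31  23  23  59  47  64  65  54  44  47  66 140  73  20  23  24  24  30
230  
[... 5578 characters left out ...]
50   56  50  56  88  55  35  33  33  33  33  34  34  34  32  31  32  34  33  34  32  32  89  95  95  95  96  95 122
251   88  84  92  90  53  34  31  31  29  29  29  28  27  22  21  20  28  32  34  33  31  85  94  95  95  95  95 172
252   94  95  95  90  49  29  21  20  14  13   8   4   3   3   3   3   8  19  26  27  29  72  94  95  95  95  94 173
253   96  95  85  60  23   5   3   3   4   3   5   5   7   9   8   7   7   3   4   7  20  59  77  88  94  95  95 173
254   95  85  43   8   3   6   5   7   9   9  11  12  13  14  13  13  12   7   9   5   4   3  16  52  75  87  94 173
255   80  42  10   6   9  10  12  13  14  14  13  12  13  13  12  14  11  14  12  11   9   9   5   3   3  52  85 172
```

Run:
```python
from h import *
np.set_printoptions(precision=4,suppress=True)
s=np.load("w7.npy",allow_pickle=True).item()
r=[ray("wrist",(322.4,242.3),s),ray("scene",(323,182.3)),ray("side",(299.7,190.8))]
print(tri(*r),tri(*r[:2]),tri(r[0],r[2]))
q=[ray("wrist",(321,206),s),ray("scene",(319.3,222))]; print(tri(*q),plane("wrist",(321,206),.086,s))
W=R.from_rotvec(s["orientation"]).as_matrix(); print(s["tool_pos"]+W[:,2]*.0873)
```

```text
[0.5625 0.1965 0.1929] [0.5625 0.196  0.1928] [0.5621 0.1968 0.1934]
[0.5603 0.2027 0.0867] [0.5602 0.2027 0.086 ]
[0.5617 0.1943 0.1904]
```

```bash
python3 -m crank '[[[-1,0.0124,-0.004,0.04,0,0,0],[-1,0.0124,-0.004,0.09,0,0,0],[-1,0.0124,-0.004,0.13,0,0,0],[-1,0.0124,-0.004,0.16,0,0,0],[-1,0.0124,-0.004,0.18,0,0,0]]]'
python3 -m crank '[[[-1,0,0,0,0,0,0],[-1,0,0,0,0,0,0],[-1,0,0,0,0,0,0],[-1,0,0,0,0,0,0],[-1,0,0,0,0,0,0]]]'
python3 - <<'E'
from h import *
s=read_state(); print(s["t"],s["tool_pos"],s["orientation"],s["force"])
for n in("wrist","scene","side"): cv2.imwrite(f"pics/{n}8.png",read_camera(n)[:,:,::-1])
np.save("w8.npy",s,allow_pickle=True)
W=R.from_rotvec(s["orientation"]).as_matrix()
t=np.r_[.5604,.2025,.086]; print([proj(n,t,s).round(1) for n in("wrist","scene","side")])
tip=s["tool_pos"]+[.0004,.0021,-.0855]; print(tip,[proj(n,tip,s).round(1) for n in("wrist","scene","side")])
b=cv2.imread("pics/wrist8.png"); g=cv2.cvtColor(b,cv2.COLOR_BGR2GRAY)
c,r=proj("wrist",tip,s).astype(int)
for y in range(r-26,r+12): print(y,c-20,"".join("%4d"%x for x in g[y,c-20:c+21]))
for n in("scene",):
  g=cv2.cvtColor(cv2.imread(f"pics/{n}8.png"),cv2.COLOR_BGR2GRAY); c,r=proj(n,tip,s).astype(int)
  for y in range(r-12,r+14): print(n,y,c-12,"".join("%4d"%x for x in g[y,c-12:c+13]))
E
```

```text
t: 11.9
tool_pos: [0.5594, 0.2011, 0.1867]
orientation: [-2.219, -2.218, 0.005]
force: [-0.2, -0.1, -0.5]
opening: 0.0175
gripper_force: 30.0
t: 12.52
tool_pos: [0.5599, 0.2013, 0.1882]
orientation: [-2.22, -2.218, 0.003]
force: [-0.1, -0.1, -1.7]
opening: 0.0173
gripper_force: 30.0
12.525 [0.55988058 0.20125837 0.18819898] [-2.2197646  -2.21817636  0.00286555] [-0.05970807 -0.10919879 -1.68040265]
[array([322.8, 236.8]), array([319.3, 222.3]), array([299.5, 226.4])]
[0.56028058 0.20335837 0.10269898] [array([322.6, 242. ]), array([319.2, 216.1]), array([298.9, 221.1])]
215 302   97  97  97  97  96  96  51  12  11  10  10   8   9  10  16  16  16  16  17  16  16  17  17  18  17  16  18  13  11   9  10  10  11   8  18  48  52  52  52  52  50
216 302   98  98  98  98  99  92  32  13  11  10   8   7  15  16  16  16  17  17  16  17  16  18  16  16  17  17  18  16  17  12   8  11   9   9   5  41  51  51  51  52  51
217 302  100 100 100 101 101  67  19  10  12   8   6  12  15  16  16  17  16  18  17  18  18  17  17  15  16  15  16  16  16  15   7  10  12  10   8  18  49  51  50  51  51
218 
[... 8340 characters left out ...]
71  67  68
scene 224 307  214 216 215 215 211 198 229 229 108  65  86  88  89  92  99  78  67  65  62  63  67  66  71  69  58
scene 225 307  210 191 203 224 229 228 228 207  88  64  72  76  75  75  66  73  59  59  65  71  73  65  71  66  60
scene 226 307  185 132 161 218 231 215 172 149  69  65  70  69  76  78  69  68  66  52  58  60  66  62  63  57  55
scene 227 307  182 100 108 199 191 164 103  95  65  65  69  68  70  67  66  68  58  51  56  53  48  50  48  48  50
scene 228 307  226 143 112 163 113  93  88  87  71  65  70  69  70  68  68  72  64  74  62  51  56  52  45  54  63
scene 229 307  210 157 108  97  94  95 101  94  71  66  67  71  70  71  67  63  74 120  99  94  94  96  94  95 103
```

The pin tip is at wrist pixel (322.4,242.4), as predicted, and the terminal centre is at (322,237). The tip is about 1 mm off laterally and 16.7 mm above the terminal. I descend now while watching the force.

```bash
python3 -m crank '[[[-1,-0.0016,0,0.008,0,0,0],[-1,-0.0016,0,0.016,0,0,0],[-1,-0.0016,0,0.024,0,0,0],[-1,-0.0016,0,0.028,0,0,0],[-1,-0.0016,0,0.028,0,0,0]]]'
python3 -m crank '[[[-1,0,0,0.002,0,0,0],[-1,0,0,0.004,0,0,0],[-1,0,0,0.004,0,0,0],[-1,0,0,0.004,0,0,0],[-1,0,0,0.004,0,0,0]]]'
python3 -m crank '[[[-1,0,0,0.002,0,0,0],[-1,0,0,0.004,0,0,0],[-1,0,0,0.004,0,0,0],[-1,0,0,0.004,0,0,0],[-1,0,0,0.004,0,0,0]]]'
```

```text
t: 13.3
tool_pos: [0.5595, 0.2004, 0.1736]
orientation: [-2.219, -2.218, 0.004]
force: [-0.3, 1.1, -1.2]
opening: 0.0173
gripper_force: 30.0
t: 13.92
tool_pos: [0.5598, 0.2005, 0.1721]
orientation: [-2.22, -2.218, 0.003]
force: [-0.0, 0.1, 1.1]
opening: 0.0175
gripper_force: 30.0
t: 14.55
tool_pos: [0.5598, 0.2005, 0.1701]
orientation: [-2.22, -2.218, 0.003]
force: [-0.4, 0.7, 1.8]
opening: 0.0174
gripper_force: 30.0
```

```bash
python3 -m crank '[[[-1,0,0,0.002,0,0,0],[-1,0,0,0.004,0,0,0],[-1,0,0,0.005,0,0,0],[-1,0,0,0.005,0,0,0],[-1,0,0,0.005,0,0,0]]]'
python3 - <<'E'
from h import *
F=[];Z=[]
for i in range(8):
    im=read_camera("wrist"); s=read_state(); F.append(s["force"]); Z.append(s["tool_pos"])
print(np.mean(F,0),np.std(F,0),np.mean(Z,0))
E
```

```text
t: 15.18
tool_pos: [0.5597, 0.2004, 0.1676]
orientation: [-2.22, -2.218, 0.003]
force: [-0.2, 0.3, 4.6]
opening: 0.0175
gripper_force: 30.0
[ 0.22597108 -0.21193439  3.98352037] [0.4082599  0.52420864 0.34283466] [0.55974881 0.20045732 0.16752382]
```

Run:
```python
from h import *
s=read_state(); 
for n in("wrist","scene"): cv2.imwrite(f"pics/{n}9.png",read_camera(n)[:,:,::-1])
t=np.r_[.5602,.2025,.086]
for n,w,up,dn in(("wrist",17,12,14),("scene",9,16,8)):
  c,r=proj(n,t,s).round().astype(int); print(n,c,r,proj(n,t,s),"cols from",c-w); g=cv2.cvtColor(cv2.imread(f"pics/{n}9.png"),cv2.COLOR_BGR2GRAY)
  for y in range(r-up,r+dn): print(y,"".join("%4d"%x for x in g[y,c-w:c+w+1]))
def cells(f):
  h=cv2.cvtColor(cv2.imread(f),cv2.COLOR_BGR2HSV); m=cv2.inRange(h,(45,70,25),(90,255,255))[205:260,295:350]
  n,l,st,ce=cv2.connectedComponentsWithStats(m); return [(st[i].tolist(),ce[i].round(1).tolist()) for i in range(1,n) if st[i,4]>25]
for k in(6,7,8,9): print(k,cells(f"pics/scene{k}.png"))
```

```text
wrist 323 244 [322.69720746 243.61070632] cols from 306
232   19  11  12  11  17  16  16  18  21  24  33  34  40  47  47  48  48  47  46  47  41  35  30  21  20  18  16  17  16  11  12  10   7  16  47
233   36  11  12  12  15  15  17  21  29  35  47  46  44  58  61  81  78  82  69  56  52  49  46  33  25  18  20  16  15  13  12   7  11  31  48
234   66  19  10  13  16  13  15  32  45  47  52  80  74  95 100 133 128 137 115  92  87  70  52  45  41  30  19  17  15  13  11   9  22  48  51
235   94  35  12  11  17  15  30  45  47  58  84 132 128 127 127 127 127 127 128 126 127 113  87  62  47  47  31  21  17  13   7   9  39  49  50
236   95  67  18  14  18  26  45  46  52  93 124 127 127 128 127 128 129 128 126 126 126 126 126 101  65  48  46  28  17  12   9  21  48  51  51
237   97  97  36  18  21  41  45  53  85 124 127 127 134 116 109 111 115 113 109 115 126 127 126 127 103  66  48  40  24  15  11  38  49  51  51
238   94  94  65  26  33  45  50  89 124 127 126 125 129  69  43  54  60  55  47  67 109 131 127 127 126 103  59  48  34  18  21  47  51  51  51
239   93  92  92  38  46  46 
[... 4115 characters left out ...]
 98  94 102 116 142  92  61  63  64  67  66
223  211 206 196 217 212 106  96 111 101  97 101 110 130  80  53  60  68  68  73
224  213 215 201 231 227 104  69  87  90  87  84  99  76  68  59  70  66  68  69
225  224 225 228 228 209  89  60  70  71  72  74  74  70  68  58  61  69  70  65
226  223 232 214 175 146  72  66  71  69  76  75  71  77  62  56  64  64  57  61
227  201 193 157 102  96  62  65  70  66  68  63  63  68  62  52  49  50  50  52
228  160 114  93  97  93  68  66  67  67  68  67  65  67  66  82  61  48  49  52
229   96  96  96  98  97  66  68  69  68  70  66  71  60  74 112 107  96 100  99
6 []
7 []
8 [([46, 13, 8, 11, 29], [49.5, 16.9])]
9 [([45, 13, 8, 14, 37], [49.2, 18.9])]
```

```bash
python3 -c "
from plant import *
s=read_state();print(s['t'],s['force'],s['gripper_force'],s['tool_pos']);print(close_job())"
```

```text
15.675 [ 1.4962456  -0.26345081  4.64101942] 29.98904138803482 [0.5597092  0.20044649 0.16746041]
the job is handed in; nothing more can be done
None
```

I pushed the drawer in until it hit a hard stop (about 20 N) and it stayed put when released. The gripper is still holding the probe upright on the middle of the front cell's terminal, with the pin an estimated 4.5–5 mm in at about 5 N; the job was handed in at 15.7 s.

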